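# Clamp the depth probes on a batch of heat-pipe coolers

### The arm

A 7-joint arm with a two-finger parallel gripper is mounted at the origin on a cart in front of the work surface, level with it; the furniture and walls round the work are solid. World frame = base frame: x ahead of the robot, y to its left, z up, the work surface at z = 0. Lengths are in mm, angles in rad, forces in N, time in s.
With the tool pointing down it reaches from about 425 to 1025 mm from the base axis. Payload 9.4 kg.
Tool frame: the origin (TCP) lies at the very end of the fingers, on their centre line; the grasp point (between the pads) lies 19 mm behind it; z points along the fingers, y is the line along which they close (so a half turn about z gives the same grasp; the last joint's range is limited). The gripper opens to 85 mm and grips with 20 to 120 N. Pads are 22 mm wide; open, the fingers measure 114 mm over their backs; the gripper's body (76 mm by 85 mm) begins 54 mm behind the grasp point. The pads swing forward as they close: fully open they stand 13 mm farther back than shut.
Start: joints at [-1.251, 0.599, -0.003, 1.599, 0.002, 0.943, -0.08], TCP at [280.194, 668.667, 231.275] pointing down, gripper open.
Joint ranges: [-2.57, 2.57], [-0.35, 1.97], [-1.29, 1.29], [0.11, 2.56], [-1.05, 4.19], [0.11, 1.86], [-2.63, 2.63]. Speed limits (rad/s): [2.22, 2.22, 3.01, 3.01, 3.14, 3.14, 3.14].

### API

Orientations are given as a unit quaternion [x, y, z, w].
In Python, from plant import robot gives the robot as it stands.
- The arm moves only by the tool carry_out, never from a script. Its argument "series" is a list that holds one entry, the list of rows, each a list of 5 numbers: the closure, from 0 (fully open) to 1 (shut), then the shift along the world's x, y, z in units of 50 mm (1.0 is 50 mm), then the turn about the world's z in units of 10 degrees (1.0 is 10 degrees). A call has 1 to 10 rows; each row shifts and turns the commanded pose from where the row before left it; what a row does not reach is not made up. A row lasts 1/8 s, in which the tool goes at most 62.5 mm and 10.7 degrees, less where a joint would pass 70% of its speed; a pose out of reach is approached as far as the arm can. A call is refused whole if a number of a shift passes 1 or a number of a turn 1, either way. A call with a gripper value outside its range is refused whole. The fingers move at their own pace and stop on an object; "newtons" is the grip in N (left out, the last holds). Time passes only in rows, so rows that do not move let the fingers close. It gives the time, the measured TCP pose, the force, the opening and the grip force at its end, in the units of the state.
- robot.read_state(): the state, without advancing time (a new reading comes with each control period).
- robot.capture(name): name is "side" or "top"; returns (picture, depth): 480x640x3 uint8, blue, green, red; 480x640 float32, mm along the optical axis (not along the pixel's ray), 0 where there is no reading.
- robot.camera_params(name): a dict with "fov_y" (degrees; the focal length in pixels is half the picture's height over the tangent of half this angle, whatever the lens; pixels are square), "cx", "cy" (the principal point, pixels), "R" (3x3) and "t" (3): a world point X has camera coordinates R X + t. Camera axes: x right, y down, z forward; pixel columns grow to the right and rows downward; lengths in mm; the calibration is good to about 2 mm. A picture is of the moment at which its call begins. camera_params takes no time and is no camera call.
- robot.sign_off(): hands the job in; it is judged then, once.
The state is a dict: "clock": time; "joint_positions": joint angles; "dq": joint speeds; "tau": joint torques, N m; "position": TCP position; "orientation": TCP orientation; "contact_force": force on the tool from outside, world axes, zero at the start; "moment": the same for the moment, N m; "grip_width": opening from 0.0 (shut) to 1.0 (fully open); "gripper_force": force on a finger pad.
Only numpy, scipy, OpenCV 4.12 (cv2) and the standard library are available. Lean on these libraries where they do the work, as an engineer would, in place of code of your own. Each camera call takes 0.05 s, during which the arm holds its last target. There are 200 camera calls.

### The job

Check the block depth of every heat-pipe cooler on the blue mat: raise all three probes of the gauge, which were left part-way down, fully up out of the way, and hang each cooler in a lane of its own on the gauge carriage, block down, both ends of its bent pipe in the lane's two notches. Then push the carriage fully home under the bridge. Over each cooler lower the probe gently until it rests on the top of the block, then swing that probe's red clamp lever round until it is locked, and leave everything so to be read off.

Things in the scene. Friction and masses are not known exactly. Their poses are not given: they have to be found in the camera images.
- gauge: Three-station depth gauge, fixed: dark base plate 330 (x) by 440 (y) by 12 mm with rails along y and an aluminium bridge. Origin on the bench under the middle of the fully drawn-out carriage; x across the three lanes, y the way the carriage goes in, z up. The bridge beam runs along x at y = +180 mm, 118 to 140 mm above the bench, on columns at x = -148 and +148 mm.
- carriage (a joint): Travel of the carriage along the gauge's +y: 0 m fully out (loading place, clear of the bridge), 0.180 m fully home against its stop, where the lanes' middles stand straight below the probes. About 4 N of friction, stays where it is left.
- carriage_bar (a point): Middle of the carriage's black push bar: round, 16 mm thick, 120 mm long along the gauge's x, its axis 76 mm above the bench, 85 mm outside the carriage's near edge; grip it from above or push it.
- lane1 (a point): On the carriage, the lane nearest the robot (lanes 85 mm apart): halfway between its two notches, at the axis of a seated pipe (86 mm above the bench); axes as the gauge's. The notches stand 72 mm to either side along y, 10 mm thick: an upright slot 13 mm wide, 12 mm deep, under a flared mouth about 25 mm wide, top 104 mm above the bench. Between them the lane is open down to 12 mm above the bench.
- lane2 (a point): On the carriage, the middle lane (lanes 85 mm apart): halfway between its two notches, at the axis of a seated pipe (86 mm above the bench); axes as the gauge's. The notches stand 72 mm to either side along y, 10 mm thick: an upright slot 13 mm wide, 12 mm deep, under a flared mouth about 25 mm wide, top 104 mm above the bench. Between them the lane is open down to 12 mm above the bench.
- lane3 (a point): On the carriage, the lane farthest from the robot (lanes 85 mm apart): halfway between its two notches, at the axis of a seated pipe (86 mm above the bench); axes as the gauge's. The notches stand 72 mm to either side along y, 10 mm thick: an upright slot 13 mm wide, 12 mm deep, under a flared mouth about 25 mm wide, top 104 mm above the bench. Between them the lane is open down to 12 mm above the bench.
- probe1: Probe 1 over lane 1, a steel rod with a knob on top. Origin: middle of the black round knob, 28 mm thick, 40 mm tall, axis upright; 256 mm above the bench when the probe is fully up, against its stop. It slides straight down by up to 76 mm; friction of about 3 N holds it where it is left. The brass bush below ends 156 mm above the bench.
- probe1_tip (a point): Middle of the flat lower end of the steel probe rod 1 (12 mm thick, 144 mm straight below the knob's middle); 112 mm above the bench when fully up.
- lock1 (a joint): Clamp lever of probe 1, swinging level about a pivot on the bridge 18 mm from the rod axis toward the gauge's -y: 0 rad open, pointing to the gauge's -y; turns counterclockwise from above (tip toward the gauge's +x), grips the rod from about 0.6, locked above 0.9, stop at 1.05. Takes 2 to 4 N at the red grip, stays where left; a clamped rod resists moving.
- lock1_grip (a point): On clamp lever 1: middle of its red grip (14 mm thick, 50 mm long), 55 mm from the pivot, 152 mm above the bench.
- probe2: Probe 2 over lane 2, a steel rod with a knob on top. Origin: middle of the black round knob, 28 mm thick, 40 mm tall, axis upright; 256 mm above the bench when the probe is fully up, against its stop. It slides straight down by up to 76 mm; friction of about 3 N holds it where it is left. The brass bush below ends 156 mm above the bench.
- probe2_tip (a point): Middle of the flat lower end of the steel probe rod 2 (12 mm thick, 144 mm straight below the knob's middle); 112 mm above the bench when fully up.
- lock2 (a joint): Clamp lever of probe 2, swinging level about a pivot on the bridge 18 mm from the rod axis toward the gauge's -y: 0 rad open, pointing to the gauge's -y; turns counterclockwise from above (tip toward the gauge's +x), grips the rod from about 0.6, locked above 0.9, stop at 1.05. Takes 2 to 4 N at the red grip, stays where left; a clamped rod resists moving.
- lock2_grip (a point): On clamp lever 2: middle of its red grip (14 mm thick, 50 mm long), 55 mm from the pivot, 152 mm above the bench.
- probe3: Probe 3 over lane 3, a steel rod with a knob on top. Origin: middle of the black round knob, 28 mm thick, 40 mm tall, axis upright; 256 mm above the bench when the probe is fully up, against its stop. It slides straight down by up to 76 mm; friction of about 3 N holds it where it is left. The brass bush below ends 156 mm above the bench.
- probe3_tip (a point): Middle of the flat lower end of the steel probe rod 3 (12 mm thick, 144 mm straight below the knob's middle); 112 mm above the bench when fully up.
- lock3 (a joint): Clamp lever of probe 3, swinging level about a pivot on the bridge 18 mm from the rod axis toward the gauge's -y: 0 rad open, pointing to the gauge's -y; turns counterclockwise from above (tip toward the gauge's +x), grips the rod from about 0.6, locked above 0.9, stop at 1.05. Takes 2 to 4 N at the red grip, stays where left; a clamped rod resists moving.
- lock3_grip (a point): On clamp lever 3: middle of its red grip (14 mm thick, 50 mm long), 55 mm from the pivot, 152 mm above the bench.
- cooler1: Cooler 1 (may be absent), 0.22 kg: metal block 34 (x) by 60 (y) by 22 mm (z) on a 10 mm copper pipe bent in the y-z plane, 176 mm over its ends. Origin: middle of the block's underside. The pipe rises at y = +-46 mm; its straight ends run from y = +-56 to +-88 mm, axis 44 mm above the underside. The probe must touch the block's flat top. Grasp across the 34 mm, between the risers.
- cooler2: Cooler 2 (may be absent), 0.22 kg: metal block 34 (x) by 60 (y) by 22 mm (z) on a 10 mm copper pipe bent in the y-z plane, 176 mm over its ends. Origin: middle of the block's underside. The pipe rises at y = +-46 mm; its straight ends run from y = +-56 to +-88 mm, axis 52 mm above the underside. The probe must touch the block's flat top. Grasp across the 34 mm, between the risers.
- cooler3: Cooler 3 (may be absent), 0.22 kg: metal block 34 (x) by 60 (y) by 22 mm (z) on a 10 mm copper pipe bent in the y-z plane, 176 mm over its ends. Origin: middle of the block's underside. The pipe rises at y = +-46 mm; its straight ends run from y = +-56 to +-88 mm, axis 60 mm above the underside. The probe must touch the block's flat top. Grasp across the 34 mm, between the risers.

How it is judged (in metres and radians):
On the way, in this order (a step that is already met when the one before it is completed fails the run):
1. all three probes are up, and every cooler hangs in the carriage, block down, both pipe ends in its lane's notches (z of each of probe1_tip, probe2_tip, probe3_tip in the frame of gauge above 0.106 m and z of cooler1 in the frame of lane2 between -0.048 and -0.04 m and angle between each of cooler1, cooler2, cooler3's own z axis and vertical below 0.07 rad and y of cooler1 in the frame of lane2 between -0.02 and 0.02 m and x of cooler1 in the frame of lane2 between -0.1 and 0.1 m and linear speed of each of cooler1, cooler2, cooler3 below 0.02 m/s and z of cooler2 in the frame of lane2 between -0.056 and -0.048 m and y of cooler2 in the frame of lane2 between -0.02 and 0.02 m and x of cooler2 in the frame of lane2 between -0.1 and 0.1 m and z of cooler3 in the frame of lane2 between -0.064 and -0.056 m and y of cooler3 in the frame of lane2 between -0.02 and 0.02 m and x of cooler3 in the frame of lane2 between -0.1 and 0.1 m), for 0.2 s.
2. the carriage is fully home under the bridge with the coolers still hanging in their notches (value of joint carriage above 0.176 m and z of cooler1 in the frame of lane2 between -0.048 and -0.04 m and angle between each of cooler1, cooler2, cooler3's own z axis and vertical below 0.07 rad and y of cooler1 in the frame of lane2 between -0.02 and 0.02 m and x of cooler1 in the frame of lane2 between -0.1 and 0.1 m and linear speed of each of cooler1, cooler2, cooler3 below 0.02 m/s and z of cooler2 in the frame of lane2 between -0.056 and -0.048 m and y of cooler2 in the frame of lane2 between -0.02 and 0.02 m and x of cooler2 in the frame of lane2 between -0.1 and 0.1 m and z of cooler3 in the frame of lane2 between -0.064 and -0.056 m and y of cooler3 in the frame of lane2 between -0.02 and 0.02 m and x of cooler3 in the frame of lane2 between -0.1 and 0.1 m), for 0.2 s.
3. over every cooler a probe rests on the top of its block (value of joint carriage above 0.176 m and ((z of probe1_tip in the frame of cooler1 between 0.0195 and 0.024 m and x of probe1_tip in the frame of cooler1 between -0.015 and 0.015 m and y of probe1_tip in the frame of cooler1 between -0.025 and 0.025 m) or (z of probe2_tip in the frame of cooler1 between 0.0195 and 0.024 m and x of probe2_tip in the frame of cooler1 between -0.015 and 0.015 m and y of probe2_tip in the frame of cooler1 between -0.025 and 0.025 m) or (z of probe3_tip in the frame of cooler1 between 0.0195 and 0.024 m and x of probe3_tip in the frame of cooler1 between -0.015 and 0.015 m and y of probe3_tip in the frame of cooler1 between -0.025 and 0.025 m)) and ((z of probe1_tip in the frame of cooler2 between 0.0195 and 0.024 m and x of probe1_tip in the frame of cooler2 between -0.015 and 0.015 m and y of probe1_tip in the frame of cooler2 between -0.025 and 0.025 m) or (z of probe2_tip in the frame of cooler2 between 0.0195 and 0.024 m and x of probe2_tip in the frame of cooler2 between -0.015 and 0.015 m and y of probe2_tip in the frame of cooler2 between -0.025 and 0.025 m) or (z of probe3_tip in the frame of cooler2 between 0.0195 and 0.024 m and x of probe3_tip in the frame of cooler2 between -0.015 and 0.015 m and y of probe3_tip in the frame of cooler2 between -0.025 and 0.025 m)) and ((z of probe1_tip in the frame of cooler3 between 0.0195 and 0.024 m and x of probe1_tip in the frame of cooler3 between -0.015 and 0.015 m and y of probe1_tip in the frame of cooler3 between -0.025 and 0.025 m) or (z of probe2_tip in the frame of cooler3 between 0.0195 and 0.024 m and x of probe2_tip in the frame of cooler3 between -0.015 and 0.015 m and y of probe2_tip in the frame of cooler3 between -0.025 and 0.025 m) or (z of probe3_tip in the frame of cooler3 between 0.0195 and 0.024 m and x of probe3_tip in the frame of cooler3 between -0.015 and 0.015 m and y of probe3_tip in the frame of cooler3 between -0.025 and 0.025 m))), for 0.2 s.
4. each of these probes is clamped by its lever (value of joint carriage above 0.176 m and ((z of probe1_tip in the frame of cooler1 between 0.0195 and 0.024 m and x of probe1_tip in the frame of cooler1 between -0.015 and 0.015 m and y of probe1_tip in the frame of cooler1 between -0.025 and 0.025 m and value of joint lock1 above 0.9 rad) or (z of probe2_tip in the frame of cooler1 between 0.0195 and 0.024 m and x of probe2_tip in the frame of cooler1 between -0.015 and 0.015 m and y of probe2_tip in the frame of cooler1 between -0.025 and 0.025 m and value of joint lock2 above 0.9 rad) or (z of probe3_tip in the frame of cooler1 between 0.0195 and 0.024 m and x of probe3_tip in the frame of cooler1 between -0.015 and 0.015 m and y of probe3_tip in the frame of cooler1 between -0.025 and 0.025 m and value of joint lock3 above 0.9 rad)) and ((z of probe1_tip in the frame of cooler2 between 0.0195 and 0.024 m and x of probe1_tip in the frame of cooler2 between -0.015 and 0.015 m and y of probe1_tip in the frame of cooler2 between -0.025 and 0.025 m and value of joint lock1 above 0.9 rad) or (z of probe2_tip in the frame of cooler2 between 0.0195 and 0.024 m and x of probe2_tip in the frame of cooler2 between -0.015 and 0.015 m and y of probe2_tip in the frame of cooler2 between -0.025 and 0.025 m and value of joint lock2 above 0.9 rad) or (z of probe3_tip in the frame of cooler2 between 0.0195 and 0.024 m and x of probe3_tip in the frame of cooler2 between -0.015 and 0.015 m and y of probe3_tip in the frame of cooler2 between -0.025 and 0.025 m and value of joint lock3 above 0.9 rad)) and ((z of probe1_tip in the frame of cooler3 between 0.0195 and 0.024 m and x of probe1_tip in the frame of cooler3 between -0.015 and 0.015 m and y of probe1_tip in the frame of cooler3 between -0.025 and 0.025 m and value of joint lock1 above 0.9 rad) or (z of probe2_tip in the frame of cooler3 between 0.0195 and 0.024 m and x of probe2_tip in the frame of cooler3 between -0.015 and 0.015 m and y of probe2_tip in the frame of cooler3 between -0.025 and 0.025 m and value of joint lock2 above 0.9 rad) or (z of probe3_tip in the frame of cooler3 between 0.0195 and 0.024 m and x of probe3_tip in the frame of cooler3 between -0.015 and 0.015 m and y of probe3_tip in the frame of cooler3 between -0.025 and 0.025 m and value of joint lock3 above 0.9 rad))), for 0.2 s.
At the end, for the whole second after the job is handed in: Carriage within 4 mm of its stop; every cooler hangs block down, both pipe ends down in its notches (4 mm, tilt under 0.07 rad), at rest; over each a probe stands on the block's top (gap under 2 mm, within 15 mm of its middle across, 25 mm along) and its clamp lever is past 0.9 rad (all of step 4 and z of cooler1 in the frame of lane2 between -0.048 and -0.04 m and angle between each of cooler1, cooler2, cooler3's own z axis and vertical below 0.07 rad and y of cooler1 in the frame of lane2 between -0.02 and 0.02 m and x of cooler1 in the frame of lane2 between -0.1 and 0.1 m and linear speed of each of cooler1, cooler2, cooler3 below 0.02 m/s and z of cooler2 in the frame of lane2 between -0.056 and -0.048 m and y of cooler2 in the frame of lane2 between -0.02 and 0.02 m and x of cooler2 in the frame of lane2 between -0.1 and 0.1 m and z of cooler3 in the frame of lane2 between -0.064 and -0.056 m and y of cooler3 in the frame of lane2 between -0.02 and 0.02 m and x of cooler3 in the frame of lane2 between -0.1 and 0.1 m); the robot touches nothing.
It fails at once if a probe presses on a cooler with more than 50 N (contact force between any of probe1, probe2, probe3 and cooler1 above 50 N or contact force between any of probe1, probe2, probe3 and cooler2 above 50 N or contact force between any of probe1, probe2, probe3 and cooler3 above 50 N).
Of cooler1, cooler2, cooler3 only 2 to 3 are there at a start; the rules pass over those that are not, and their reading is None.
At some moment in a run one of cooler1, cooler2, cooler3 may be knocked a few centimetres aside while the robot is not near it.
Once in a run the grip may slacken for a moment while it holds something.
It also fails if it takes over 210 s, if anything falls off the work surface, if the arm or the gripper's body presses on something with over 40 N, if the wrist force passes 120 N, or if a joint passes its speed limit or range.

## Working session

There is one attempt and no reset: what is moved stays moved. The work goes in short steps, Python scripts to look and compute and a tool call to move; the robot and the scene stay as the last step left them, time stands still between calls to the robot, and variables do not carry over. Pictures are saved under pics/ and viewed, at most 14 in all, crops included, and the job is handed in when it is done.

Besides the shell and the picture viewer there is one more tool, called as name(argument=value, ...) on one line, values as JSON. carry_out: Moves the arm, as the interface text tells. Its arguments: {"type":"object","properties":{"series":{"type":"array","items":{"type":"array","items":{"type":"array","items":{"type":"number"}}}},"newtons":{"type":"number"}},"required":["series"]}

```bash
mkdir -p pics; ls; python3 - <<'E'
from plant import robot
import cv2,numpy as np
s=robot.read_state();print(s)
for n in("side","top"):
    p,d=robot.capture(n);cv2.imwrite(f"pics/{n}0.png",p);np.save(f"{n}0.npy",d);print(n,robot.camera_params(n))
E
```

```text
pics
{'clock': 0.0, 'joint_positions': array([-1.25071558,  0.60012335, -0.00258195,  1.60014173,  0.00182622,
        0.94291092, -0.0798016 ]), 'dq': array([ 3.90530540e-04, -9.45897879e-04, -8.53150893e-04,  3.06376672e-04,
        2.47527265e-05,  9.00349576e-04,  8.46690910e-04]), 'tau': array([ 2.17382503e-04, -7.76453376e+01,  1.56564105e+00, -2.58010948e+01,
        1.24527910e-02,  8.93547025e-03,  1.09897661e-05]), 'position': array([279.9906602 , 668.22908776, 230.41346006]), 'orientation': array([ 1.97040345e-01,  9.80395062e-01, -7.86032298e-04, -8.45140937e-05]), 'contact_force': array([-0.32599611,  0.00525241,  0.1945741 ]), 'moment': array([0.01714622, 0.05214494, 0.02457158]), 'gripper_force': 0.0, 'grip_width': 1.0025918622018093}
side {'fov_y': 49.45898319331924, 'cx': 319.8736515970156, 'cy': 236.29853738694206, 'R': array([[ 0.91079722, -0.41247059,  0.01778857],
       [-0.25618776, -0.59843896, -0.75910384],
       [ 0.32375338,  0.68683246, -0.65072646]]), 't': array([-549.22222443,  200.68054636, 1251.38753005])}
top {'fov_y': 47.89267489661931, 'cx': 324.8231519908293, 'cy': 242.43203317300174, 'R': array([[ 0.01124649, -0.99991523, -0.00656135],
       [-0.99733969, -0.01074443, -0.07209783],
       [ 0.07202122,  0.00735475, -0.99737598]]), 't': array([ -82.54720014,  538.84295081, 1326.4780199 ])}
```

View pics/top0.png

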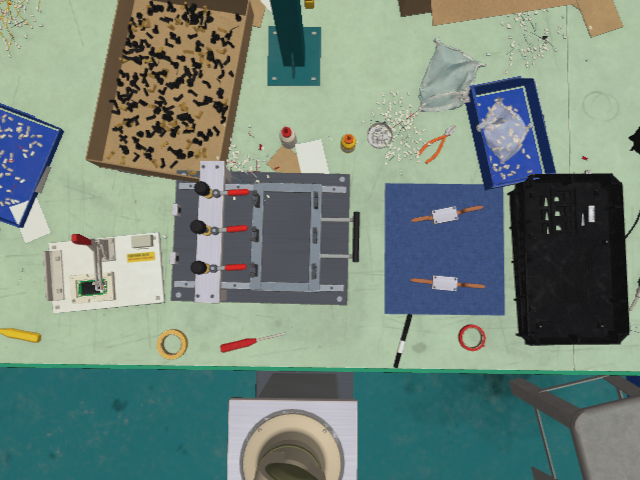

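View pics/side0.png

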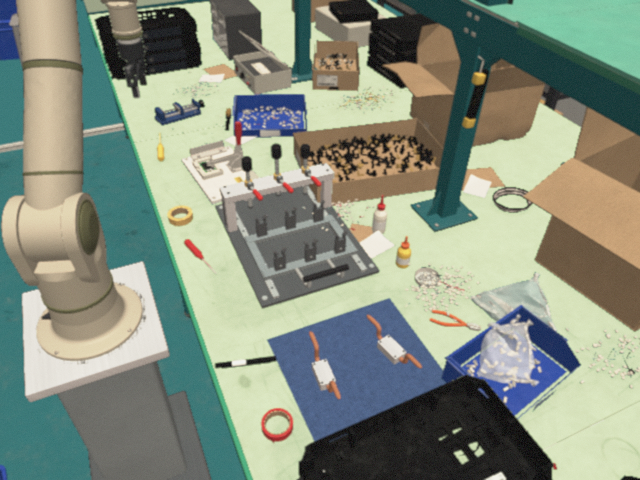

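The top view shows two coolers on the mat, with blocks at about (445,215) and (445,283). The gauge has its knobs at (203,189), (198,227) and (198,267), and the push bar at (355,236). The levers point right, which is world −y, so the gauge axes run close to the world axes.

```bash
cat > h.py <<'E'
from plant import robot
import cv2,numpy as np
def cloud(n,pd=None):
    p,d=pd or robot.capture(n); c=robot.camera_params(n)
    f=240/np.tan(np.radians(c["fov_y"]/2)); v,u=np.mgrid[:480,:640]
    C=np.stack([(u-c["cx"])/f*d,(v-c["cy"])/f*d,d],-1)
    W=(C-c["t"])@np.array(c["R"]); W[d==0]=np.nan
    return p,W
def box(W,lo,hi):
    with np.errstate(invalid='ignore'): return np.all((W>lo)&(W<hi),-1)
def rect(m,W):
    P=W[m][:,:2].astype(np.float32); return cv2.minAreaRect(P)
E
python3 - <<'E'
from h import *
for n in("top","side"):
    p,W=cloud(n,(cv2.imread(f"pics/{n}0.png"),np.load(f"{n}0.npy")))
    hsv=cv2.cvtColor(p,cv2.COLOR_BGR2HSV)
    print(n,"bench z",np.nanmedian(W[box(W,[300,-600,-30],[900,300,30])][:,2]))
    # blob listing on colours
    if n=="top":
        roi=np.zeros((480,640),bool);roi[170:310,165:505]=1
    else:
        roi=np.zeros((480,640),bool);roi[135:410,215:440]=1
    ok=roi&~np.isnan(W[...,0])
    ms={"white":(hsv[...,1]<60)&(hsv[...,2]>180),"red":((hsv[...,0]<5)|(hsv[...,0]>175))&(hsv[...,1]>170),"copper":(hsv[...,0]>=5)&(hsv[...,0]<16)&(hsv[...,1]>110),"black":hsv[...,2]<45}
    for k,m in ms.items():
        N,L,S,C=cv2.connectedComponentsWithStats((m&ok).astype(np.uint8))
        for i in range(1,N):
            if S[i,4]>25:
                P=W[L==i];r=rect(L==i,W)
                print(k,S[i,4],C[i].round(),"med",np.median(P,0).round(),"zmax",np.percentile(P[:,2],95).round(),"rect",np.round(r[0]),np.round(r[1]),round(r[2],1))
E
```

```text
top bench z 2.9170636158374545
white 380 [213. 178.] med [677. 179. 141.] zmax 144.0 rect [672. 184.] [54. 48.] 89.0
white 28 [266. 170.] med [723.  74.   1.] zmax 6.0 rect [723.  76.] [41.  4.] 89.8
white 5445 [382. 224.] med [ 617. -197.    1.] zmax 6.0 rect [ 553. -246.] [354. 460.] 0.7
white 2631 [207. 275.] med [414. 209.   2.] zmax 142.0 rect [537. 121.] [331. 422.] 0.7
white 633 [211. 211.] med [600. 183. 140.] zmax 144.0 rect [599. 185.] [54. 71.] 89.7
white 277 [445. 214.] med [ 613. -374.   23.] zmax 28.0 rect [ 612. -374.] [33. 62.] 13.2
white 63 [351. 238.] med [ 553. -142.   -1.] zmax 5.0 rect [ 555. -141.] [79.  3.] 0.4
white 656 [209. 249.] med [514. 184. 140.] zmax 144.0 rect [513. 186.] [73. 54.] 1.3
white 279 [444. 283.] med [ 443. -372.   23.] zmax 27.0 rect [ 443. -372.] [59. 32.] 85.5
red 106 [238. 192.] med [641. 119. 158.] zmax 163.0 rect [642. 119.] [12. 46.] 2.8
red 110 [237. 228.] med [560. 121. 158.] zmax 162.0 rect [560. 121.] [12. 44.] 6.3
red 110 [236. 267.] med [473. 120. 158.] zmax 163.0 rect [473. 121.] [13. 43.] 4.3
copper 81 [469. 209.] med [ 623. -
[... 2818 characters left out ...]
 [276. 152.] med [550. 180. 235.] zmax 248.0 rect [552. 183.] [22. 17.] 69.6
black 95 [305. 152.] med [635. 182. 214.] zmax 229.0 rect [696. 302.] [291.  22.] 63.6
black 115 [425. 154.] med [1106.  259.   52.] zmax 63.0 rect [1122.  283.] [154.  47.] 54.8
black 80 [246. 164.] med [467. 182. 216.] zmax 229.0 rect [468. 184.] [20. 18.] 12.7
black 45 [320. 276.] med [ 533. -154.   80.] zmax 84.0 rect [ 533. -153.] [ 5. 81.] 89.0
black 88 [261. 360.] med [ 331. -281.   12.] zmax 15.0 rect [ 333. -281.] [10. 60.] 75.4
black 39 [224. 364.] med [ 253. -260.   11.] zmax 14.0 rect [ 253. -258.] [ 8. 29.] 70.2
black 590 [422. 402.] med [ 577. -546.   85.] zmax 101.0 rect [ 556. -550.] [ 20. 116.] 88.5
```

```bash
python3 - <<'E'
import cv2
a=cv2.imread("pics/top0.png")[165:310,165:365];cv2.imwrite("pics/c1.png",cv2.resize(a,None,fx=4,fy=4,interpolation=2))
E
```

```text
(no output)
```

View pics/c1.png

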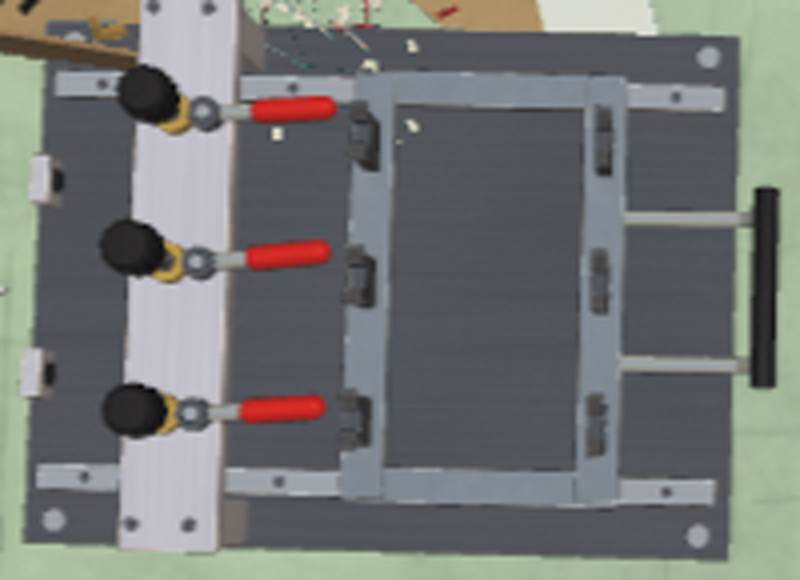

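The crop confirms the carriage is out. Its notches are in two columns near crop columns 360 and 600, and the three levers are all open. Pipe tops at about 48 and 56 mm make the far cooler cooler1 and the near one cooler2.

```bash
python3 - <<'E'
from h import *
for n in("top","side"):
    p,W=cloud(n,(cv2.imread(f"pics/{n}0.png"),np.load(f"{n}0.npy")))
    m=box(W,[430,-120,60],[690,130,115])
    N,L,S,C=cv2.connectedComponentsWithStats(m.astype(np.uint8))
    for i in range(1,N):
        if S[i,4]>8:
            P=W[L==i];q=P[P[:,2]>P[:,2].max()-12]
            print(n,S[i,4],C[i].round(),"lo",np.percentile(P,3,0).round(),"hi",np.percentile(P,97,0).round(),"top mean",q.mean(0).round(1))
    m=box(W,[415,-100,16],[690,130,60])
    print("frame z hist",np.histogram(W[m][:,2],bins=range(16,62,5)))
    f=m&(W[...,2]>16)
    for x in (460,500,530,600,650): 
        s=W[m&(abs(W[...,0]-x)<4)]; print(x,np.unique(s[:,1].round(-1)))
E
```

```text
top 92 [255. 198.] lo [623.  86.  63.] hi [656.  96. 104.] top mean [641.4  90.8 101.2]
top 73 [315. 199.] lo [619. -58.  68.] hi [652. -48. 106.] top mean [637.9 -52.5 101.6]
top 87 [254. 233.] lo [537.  87.  62.] hi [570.  97. 106.] top mean [554.9  91.7 102.4]
top 69 [314. 235.] lo [534. -56.  77.] hi [568. -47. 105.] top mean [552.  -51.5  99.4]
top 88 [252. 270.] lo [451.  88.  69.] hi [486.  97. 106.] top mean [467.6  93.2 102.4]
top 67 [313. 271.] lo [451. -55.  80.] hi [483. -46. 104.] top mean [466.6 -50.5 100.4]
frame z hist (array([ 814,  190,  265, 1536,  949,   66,    6,    8,   19]), array([16, 21, 26, 31, 36, 41, 46, 51, 56, 61]))
460 [-90. -80. -70. -60. -40. -20. -10.  50.  60.  80.  90. 110. 120. 130.]
500 [-100.  -90.  -80.  -70.  -60.  -50.  -40.  -30.  -20.  -10.    0.   30.
   40.   60.   70.   80.   90.  100.  110.  120.  130.]
530 [-90. -80. -60. -50. -40. -30. -20. -10.  -0.  10.  20.  40.  50.  60.
  70.  80.  90. 100. 110. 120. 130.]
600 [-100.  -90.  -80.  -70.  -60.  -50.  -40.  -30.  -20.  -10.    0.   10.
   20.   30.   50.   60.   80.   90.  100.  110.
[... 429 characters left out ...]
i [650. -46. 104.] top mean [636.5 -52.3 100.8]
side 151 [310. 248.] lo [535. -57.  62.] hi [564. -45. 103.] top mean [552.1 -50.9  99.6]
side 153 [279. 256.] lo [450. -56.  61.] hi [480. -44. 103.] top mean [466.3 -49.9  99.2]
frame z hist (array([ 220,  254,  286, 1042,  619,  104,   87,   94,   85]), array([16, 21, 26, 31, 36, 41, 46, 51, 56, 61]))
460 [-70. -60. -50.  40.  80.  90.]
500 [-100.  -90.  -80.  -70.  -60.  -50.  -40.  -30.   40.   70.   80.   90.
  100.  110.]
530 [-60. -50. -40. -30. -10.  20.  30.  60.  70.  80.  90. 100. 110.]
600 [-100.  -90.  -80.  -70.  -60.  -50.  -40.  -10.   10.   20.   50.   70.
   80.   90.  100.  110.]
650 [-90. -80. -70. -60. -50.  70.  80.  90.]
```

carry_out(series=[[[0, 0, -0.6, 1, -1], [0, 0.5, -1, 1, -1], [0, 0.5, -1, 0, -1], [0, 0.5, -1, 0, -1], [0, 0.5, -1, 0, -1], [0, 0.5, -1, 0, -1], [0, 0.5, -1, 0, -0.5], [0, 0.5, -1, 0, 0], [0, 0.3, -1, 0, 0], [0, 0, 0, 0, 0]]], newtons=20)

```text
clock: 1.35
position: [467.1, 242.6, 323.2]
orientation: [0.695, 0.719, -0.0, 0.0]
contact_force: [0.4, 0.5, -0.0]
grip_width: 1.002
gripper_force: 0.0
```

carry_out(series=[[[0, 0.05, -1, 0, 0], [0, 0, -0.1, 0, 0], [0, 0, 0, -1, 0], [0, 0, 0, -1, 0], [0, 0, 0, -0.5, 0], [0, 0, 0, 0, 0], [0, 0, 0, 0, 0]]])

```text
clock: 2.22
position: [469.0, 192.8, 198.7]
orientation: [0.693, 0.721, 0.0, 0.0]
contact_force: [0.1, -0.1, -0.1]
grip_width: 0.997
gripper_force: 0.0
```

carry_out(series=[[[0, 0, -0.1, 0, 0], [0.7, 0, 0, 0, 0], [0.7, 0, 0, 0, 0], [0.7, 0, 0, 0, 0], [0.7, 0, 0, 0, 0], [0.7, 0, 0, 0.4, 0], [0.7, 0, 0, 0.4, 0], [0.7, 0, 0, 0, 0]]])

```text
clock: 3.22
position: [470.3, 187.2, 239.2]
orientation: [0.693, 0.721, 0.002, 0.001]
contact_force: [6.6, -1.4, 1.7]
grip_width: 0.317
gripper_force: 22.3
```

carry_out(series=[[[0.7, 0, 0, 0.1, 0], [0.7, 0, 0, 0.1, 0], [0.7, 0, 0, 0.04, 0], [0.7, 0, 0, 0.0, 0]]])

```text
clock: 3.72
position: [470.2, 187.1, 248.0]
orientation: [0.693, 0.721, 0.001, 0.001]
contact_force: [15.5, 1.4, -25.4]
grip_width: 0.32
gripper_force: 23.0
```

carry_out(series=[[[0, 0, 0, -0.04, 0], [0, 0, 0, 0, 0], [0, 0, 0, 0, 0], [0, 0, 0, 0.7, 0], [0, 0, 0, 0.7, 0], [0, 1, 0, 0, 0], [0, 0.7, 0, 0, 0], [0, 0, 0, -1, 0], [0, 0, 0, -1, 0], [0, 0, 0, 0, 0]]])

```text
clock: 4.97
position: [551.6, 186.5, 215.4]
orientation: [0.693, 0.721, -0.003, -0.001]
contact_force: [0.1, -1.2, 1.8]
grip_width: 0.997
gripper_force: 0.0
```

carry_out(series=[[[0, 0.05, 0, 0, 0], [0.7, 0, 0, 0, 0], [0.7, 0, 0, 0, 0], [0.7, 0, 0, 0, 0], [0.7, 0, 0, 0, 0], [0.7, 0, 0, 0.4, 0], [0.7, 0, 0, 0.1, 0], [0.7, 0, 0, 0.06, 0], [0.7, 0, 0, 0.04, 0], [0.7, 0, 0, 0, 0]]])

```text
clock: 6.22
position: [555.4, 187.1, 247.3]
orientation: [0.693, 0.721, -0.001, -0.0]
contact_force: [-4.4, 1.8, -6.5]
grip_width: 0.315
gripper_force: 22.1
```

carry_out(series=[[[0.7, 0, 0, 0.04, 0], [0.7, 0, 0, 0, 0]]])

```text
clock: 6.48
position: [555.3, 187.0, 247.8]
orientation: [0.693, 0.721, -0.001, -0.0]
contact_force: [2.1, 3.2, -25.0]
grip_width: 0.316
gripper_force: 23.2
```

carry_out(series=[[[0, 0, 0, -0.04, 0], [0, 0, 0, 0, 0], [0, 0, 0, 0, 0], [0, 0, 0, 0.7, 0], [0, 0, 0, 0.7, 0], [0, 1, 0, 0, 0], [0, 0.7, 0, 0, 0], [0, 0, 0, -1, 0], [0, 0, 0, -1, 0], [0, 0, 0, -0.3, 0]]])

```text
clock: 7.72
position: [641.2, 186.6, 201.1]
orientation: [0.693, 0.721, -0.001, 0.0]
contact_force: [1.2, -0.2, 2.5]
grip_width: 1.004
gripper_force: 1.0
```

carry_out(series=[[[0, 0, 0, -0.1, 0], [0, 0, 0, 0, 0]]])

```text
clock: 7.98
position: [641.4, 187.0, 199.0]
orientation: [0.693, 0.721, 0.0, 0.0]
contact_force: [0.4, 0.7, 0.6]
grip_width: 0.999
gripper_force: 0.0
```

carry_out(series=[[[0, -0.05, -0.02, 0, 0], [0.7, 0, 0, 0, 0], [0.7, 0, 0, 0, 0], [0.7, 0, 0, 0, 0], [0.7, 0, 0, 0, 0], [0.7, 0, 0, 0.4, 0], [0.7, 0, 0, 0.4, 0], [0.7, 0, 0, 0.1, 0], [0.7, 0, 0, 0.08, 0], [0.7, 0, 0, 0.0, 0]]])

```text
clock: 9.22
position: [640.2, 186.1, 245.8]
orientation: [0.693, 0.721, 0.001, 0.001]
contact_force: [11.5, 1.3, -12.1]
grip_width: 0.316
gripper_force: 23.4
```

carry_out(series=[[[0.7, 0, 0, 0.04, 0], [0.7, 0, 0, 0, 0]]])

```text
clock: 9.48
position: [640.2, 186.1, 246.0]
orientation: [0.693, 0.721, 0.0, 0.001]
contact_force: [16.4, 2.0, -24.1]
grip_width: 0.315
gripper_force: 22.8
```

carry_out(series=[[[0, 0, 0, -0.04, 0], [0, 0, 0, 0, 0], [0, 0, 0, 0, 0], [0, 0, 0, 0.8, 0], [0, 0, 0, 0.8, 0.93], [0, 0, -1, 0, 0], [0, 0, -1, 0, 0], [0, 0, -1, 0, 0], [0, 0, -1, 0, 0], [0, 0, -1, 0, 0]]])

```text
clock: 10.72
position: [638.2, -65.5, 327.5]
orientation: [0.632, 0.775, 0.0, 0.0]
contact_force: [0.6, 0.6, 0.5]
grip_width: 0.998
gripper_force: 0.0
```

```bash
cat >> h.py <<'E'
def coolers(W,p):
    hsv=cv2.cvtColor(p,cv2.COLOR_BGR2HSV)
    m=(hsv[...,0]>=3)&(hsv[...,0]<18)&(hsv[...,1]>110)&box(W,[380,-520,30],[740,-240,80])
    N,L,S,C=cv2.connectedComponentsWithStats(m.astype(np.uint8))
    for i in range(1,N):
        if S[i,4]>25: print("pipe",S[i,4],np.round(rect(L==i,W)[0],1),np.median(W[L==i],0).round(1))
    m=(hsv[...,1]<60)&(hsv[...,2]>150)&box(W,[380,-520,14],[740,-240,32])
    N,L,S,C=cv2.connectedComponentsWithStats(m.astype(np.uint8))
    for i in range(1,N):
        if S[i,4]>80: r=rect(L==i,W);print("block",S[i,4],np.round(r[0],1),np.round(r[1]),round(r[2],1),np.median(W[L==i],0).round(1))
E
python3 - <<'E'
from h import *
for n in("top","side"):
    p,W=cloud(n);cv2.imwrite(f"pics/{n}1.png",p);print(n);coolers(W,p)
m=box(W,[440,150,215],[680,200,290]); m2=m&(p.max(-1)<50)
for x in(470,555,639): q=W[box(W,[x-20,150,200],[x+20,205,300])];print("knob",x,np.percentile(q[:,2],97))
print(robot.read_state()["position"])
E
```

```text
top
pipe 65 [ 625.1 -436.1] [ 624.8 -434.7   48.6]
pipe 62 [ 599.2 -310.4] [ 598.4 -309.3   48.7]
pipe 61 [ 448.  -307.2] [ 448.6 -309.    56.4]
pipe 72 [ 437.3 -437.5] [ 438.1 -433.9   56.1]
block 298 [ 612.4 -375.2] [33. 62.] 12.3 [ 611.6 -373.2   22.9]
block 307 [ 442.7 -372.9] [59. 33.] 85.5 [ 442.5 -372.2   22.9]
side
pipe 58 [ 597.9 -311.2] [ 598.7 -314.6   47.8]
pipe 71 [ 446.6 -309. ] [ 446.3 -317.8   55.4]
pipe 72 [ 623.9 -438.1] [ 623.4 -435.2   47.6]
pipe 78 [ 436.1 -438.3] [ 435.4 -435.    55.6]
block 349 [ 610.7 -370.5] [36. 65.] 11.2 [ 610.5 -372.9   22. ]
block 378 [ 442.1 -367.8] [67. 34.] 86.3 [ 440.8 -371.8   22.2]
knob 470 273.1693601062879
knob 555 263.6032572298876
knob 639 277.73657851711914
[637.53105411 -71.40312287 328.01113989]
```

carry_out(series=[[[0, -0.1, -1, 0, 0], [0, -0.1, -1, 0, 0], [0, -0.1, -1, 0, 0], [0, -0.1, -1, 0, 0], [0, -0.12, -1, -0.5, 0], [0, 0, -1, -1, 0], [0, 0, 0, -1, 0], [0, 0, 0, -1, 0], [0, 0, 0, -1, 0], [0, 0, 0, 0, 0]]])

```text
clock: 12.08
position: [610.8, -356.3, 104.4]
orientation: [0.632, 0.775, -0.001, -0.003]
contact_force: [-0.2, -0.7, 0.4]
grip_width: 1.0
gripper_force: 0.0
```

```bash
python3 - <<'E'
from h import *
p,W=cloud("top");cv2.imwrite("pics/top2.png",p);p2,W2=cloud("side");cv2.imwrite("pics/side2.png",p2)
for n,w in(("t",W),("s",W2)):
  for x in(470,555,639): q=w[box(w,[x-20,150,200],[x+20,215,300])];print(n,"knob",x,len(q),np.percentile(q[:,2],[50,90,99]).round(1))
coolers(W,p);print(robot.read_state()["position"])
E
```

```text
t knob 470 195 [268.9 272.5 274. ]
t knob 555 190 [259.6 263.2 265.6]
t knob 639 215 [273.7 277.7 280.4]
s knob 470 208 [253.9 271.4 273.7]
s knob 555 184 [246.2 262.2 264.6]
s knob 639 190 [256.8 276.3 278.6]
pipe 50 [ 598.4 -307.7] [ 597.5 -305.9   48.8]
pipe 73 [ 437.4 -436.6] [ 438.1 -433.4   56.2]
[ 613.12538259 -358.46215163  109.05862685]
```

Probes 1 and 2 now read 270 and 260 mm at the knob top instead of 276. The wide gripper knuckles most likely pushed the neighbouring knobs down. I'll raise them again with a higher, narrower grip after loading. First I'll pick up cooler1.

carry_out(series=[[[0.2, -0.03, -0.3, 0, 0], [0.2, 0, 0, -0.8, 0], [0.2, 0, 0, -0.6, 0], [0.2, 0, 0, 0, 0], [0.2, 0, 0, 0, 0]]], newtons=40)

```text
clock: 12.8
position: [611.9, -374.7, 40.0]
orientation: [0.632, 0.775, 0.0, 0.002]
contact_force: [-1.0, 0.5, 0.1]
grip_width: 0.802
gripper_force: 0.0
```

carry_out(series=[[[0.2, 0, 0.02, -0.4, 0], [0.2, 0, 0, -0.32, 0], [0.2, 0, 0, 0, 0], [0.8, 0, 0, 0, 0], [0.8, 0, 0, 0, 0], [0.8, 0, 0, 0, 0], [0.8, 0, 0, 0, 0]]])

```text
clock: 13.68
position: [611.5, -372.4, 2.4]
orientation: [0.632, 0.775, 0.0, 0.001]
contact_force: [-0.3, 0.1, 5.2]
grip_width: 0.388
gripper_force: 41.5
```

carry_out(series=[[[0.8, 0, 0, 0.5, 0], [0.8, 0, 0, 0.8, 0], [0.8, 0, 0, 0.9, 0], [0.8, 0, 0.3, 0.8, 0], [0.8, 0.1, 0.8, 0, -0.6], [0.8, 0.1, 0.9, 0, -0.63], [0.8, 0.1, 0.9, 0, 0], [0.8, 0.1, 0.9, 0, 0], [0.8, 0.1, 0.9, 0, 0], [0.8, 0, 0, 0, 0]]])

```text
clock: 14.92
position: [636.3, -131.5, 150.9]
orientation: [0.709, 0.705, 0.0, -0.002]
contact_force: [0.7, -0.4, -3.3]
grip_width: 0.393
gripper_force: 40.6
```

carry_out(series=[[[0.8, 0.03, 0.9, 0, -0.03], [0.8, 0, 0.9, 0, 0], [0.8, 0, 0.9, 0, 0], [0.8, 0, 0.3, 0, 0], [0.8, 0, 0, 0, 0], [0.8, 0, 0, 0, 0]]])

```text
clock: 15.68
position: [637.5, 10.5, 151.9]
orientation: [0.714, 0.7, -0.0, 0.001]
contact_force: [0.3, -0.1, -1.9]
grip_width: 0.386
gripper_force: 40.7
```

```bash
cat >> h.py <<'E'
def pipes(W,p,lo=[400,-130,60],hi=[740,160,215]):
    hsv=cv2.cvtColor(p,cv2.COLOR_BGR2HSV)
    m=(hsv[...,0]>=3)&(hsv[...,0]<18)&(hsv[...,1]>110)&box(W,lo,hi)
    N,L,S,C=cv2.connectedComponentsWithStats(m.astype(np.uint8))
    for i in range(1,N):
        if S[i,4]>12:
            P=W[L==i];print("pipe",S[i,4],C[i].round(),np.median(P,0).round(1),"y",np.percentile(P[:,1],[3,97]).round(),"x",np.percentile(P[:,0],[5,95]).round())
E
python3 - <<'E'
from h import *
for n in("top","side"):
    p,W=cloud(n);cv2.imwrite(f"pics/{n}3.png",p);print(n);pipes(W,p)
s=robot.read_state();print(s["position"],s["orientation"],s["grip_width"])
E
```

```text
top
pipe 105 [313. 193.] [634.8 -51.  196.7] y [-77. -24.] x [632. 639.]
side
pipe 48 [340. 206.] [632.6 -47.1 196.6] y [-75. -29.] x [630. 637.]
[637.47964581  10.56085925 151.9023067 ] [ 7.14391227e-01  6.99746356e-01 -2.64111896e-04  3.77800728e-04] 0.38832412761616864
```

View pics/side3.png

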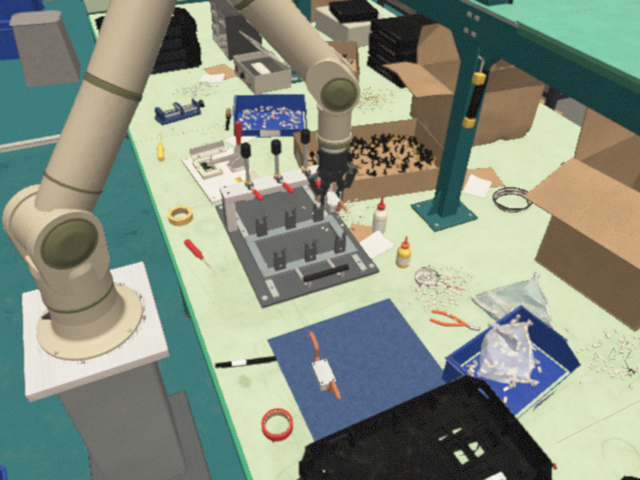

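The side view shows cooler1 held level over lane 3, at about pixel (330,190). The near pipe end lines up with the notch to within about 1 mm.

carry_out(series=[[[0.8, 0.01, 0.18, 0, 0.03], [0.8, 0, 0, -0.6, 0], [0.8, 0, 0, -0.6, 0], [0.8, 0, 0, -0.4, 0], [0.8, 0, 0, 0, 0], [0.8, 0, 0, 0, 0]]])

```text
clock: 16.52
position: [638.6, 21.5, 72.4]
orientation: [0.712, 0.702, 0.0, 0.0]
contact_force: [-0.2, 0.1, -2.5]
grip_width: 0.39
gripper_force: 41.2
```

carry_out(series=[[[0.8, -0.01, -0.03, -0.2, 0], [0.8, 0, 0, -0.15, 0], [0.8, 0, 0, 0, 0], [0.8, 0, 0, 0, 0]]])

```text
clock: 17.02
position: [637.9, 20.1, 54.5]
orientation: [0.712, 0.703, 0.0, 0.0]
contact_force: [2.3, -1.0, 1.0]
grip_width: 0.389
gripper_force: 41.6
```

carry_out(series=[[[0.8, 0.02, 0, -0.08, 0], [0.8, 0, 0, -0.06, 0], [0.8, 0, 0, 0, 0]]])

```text
clock: 17.4
position: [638.4, 19.6, 47.2]
orientation: [0.712, 0.702, -0.0, 0.0]
contact_force: [-0.7, -3.7, 3.6]
grip_width: 0.388
gripper_force: 42.3
```

carry_out(series=[[[0.8, 0, 0, -0.06, 0], [0.8, 0, 0, 0, 0], [0.8, 0, 0, 0, 0]]])

```text
clock: 17.77
position: [638.3, 20.0, 44.3]
orientation: [0.712, 0.702, -0.0, -0.0]
contact_force: [-1.5, -4.3, 3.8]
grip_width: 0.391
gripper_force: 42.4
```

carry_out(series=[[[0.8, 0, 0, -0.04, 0], [0.8, 0, 0, 0, 0], [0.35, 0, 0, 0, 0], [0.35, 0, 0, 0, 0], [0.35, 0, 0, 0, 0], [0.35, 0, 0, 0, 0]]])

```text
clock: 18.52
position: [638.4, 20.6, 42.0]
orientation: [0.712, 0.703, -0.0, -0.0]
contact_force: [-0.2, 1.8, 0.3]
grip_width: 0.65
gripper_force: 0.0
```

carry_out(series=[[[0.35, 0, 0, 0.4, 0], [0.35, 0, 0, 0.8, 0], [0.35, 0, 0, 1, 0], [0.35, 0, 0, 1, 0], [0.35, -0.5, -1, 0, -0.3], [0.35, -0.6, -1, 0, 0], [0.35, -0.6, -1, 0, 0], [0.35, -0.6, -1, 0, 0], [0.35, -0.6, -0.6, 0, 0], [0.35, 0, 0, 0, 0]]])

```text
clock: 19.77
position: [491.0, -212.6, 203.9]
orientation: [0.732, 0.681, 0.0, 0.0]
contact_force: [0.0, 1.1, -0.4]
grip_width: 0.648
gripper_force: 0.0
```

```bash
python3 - <<'E'
from h import *
for n in("top","side"):
    p,W=cloud(n);cv2.imwrite(f"pics/{n}4.png",p);print(n);pipes(W,p);coolers(W,p)
    m=box(W,[600,-20,50],[675,60,80])&(p.min(-1)>120)
    print("block in lane",m.sum(),np.nanmedian(W[m],0).round(1),np.round(rect(m,W),1) if 0 else rect(m,W))
s=robot.read_state();print(s["position"],s["orientation"],s["grip_width"])
E
```

```text
top
pipe 79 [259. 198.] [638.7  82.3  89.5] y [ 60. 104.] x [635. 644.]
pipe 78 [312. 200.] [636.  -45.5  89.7] y [-67. -23.] x [633. 640.]
pipe 72 [ 437.4 -435.9] [ 438.1 -433.8   55.8]
block 282 [ 442.7 -371.8] [60. 33.] 85.3 [ 440.2 -374.8   23.1]
block in lane 331 [638.3  17.9  64. ] ((637.9901733398438, 18.45555877685547), (59.504478454589844, 33.448116302490234), 88.0447006225586)
side
pipe 15 [342. 239.] [634.9 -61.6  89.1] y [-70. -55.] x [632. 646.]
pipe 69 [ 446.6 -309.6] [ 445.8 -317.7   54.8]
pipe 77 [ 435.8 -437. ] [ 435.5 -435.2   55.7]
block 377 [ 442.  -367.4] [67. 34.] 86.4 [ 440.7 -372.2   22.2]
block in lane 27 [646.1  17.3  65.6] ((645.1994018554688, 19.18220329284668), (32.0554084777832, 12.91869068145752), 82.34709930419922)
[ 493.84918772 -209.77371459  203.32181759] [7.30097628e-01 6.83342357e-01 6.79822494e-04 4.62990620e-04] 0.6484876514680599
```

Cooler1 is seated: its block top is at 64 mm, as it should be. Next is cooler2, which hasn't moved.

carry_out(series=[[[0.2, -0.34, -0.8, 0, 0], [0.2, -0.34, -0.8, 0, -0.05], [0.2, -0.34, -0.8, -0.3, 0], [0.2, 0, -0.84, -0.8, 0], [0.2, 0, 0, -0.8, 0], [0.2, 0, 0, -0.8, 0], [0.2, 0, 0, -0.5, 0], [0.2, 0, 0, 0, 0], [0.2, 0, 0, 0, 0]]])

```text
clock: 21.0
position: [443.6, -371.5, 43.1]
orientation: [0.732, 0.681, 0.0, 0.0]
contact_force: [0.6, -0.2, 0.6]
grip_width: 0.798
gripper_force: 0.0
```

carry_out(series=[[[0.2, -0.02, 0, -0.4, 0], [0.2, 0, 0, -0.38, 0], [0.2, 0, 0, 0, 0], [0.8, 0, 0, 0, 0], [0.8, 0, 0, 0, 0], [0.8, 0, 0, 0, 0], [0.8, 0, 0, 0, 0]]])

```text
clock: 21.88
position: [442.3, -372.0, 4.6]
orientation: [0.733, 0.681, 0.0, 0.001]
contact_force: [-0.1, 1.2, 7.2]
grip_width: 0.388
gripper_force: 39.8
```

carry_out(series=[[[0.8, 0, 0, 0.5, 0], [0.8, 0, 0, 0.8, 0], [0.8, 0, 0, 0.9, 0], [0.8, 0.2, 0.3, 0.8, 0], [0.8, 0.4, 0.8, 0, 0.2], [0.8, 0.4, 0.9, 0, 0.15], [0.8, 0.4, 0.9, 0, 0], [0.8, 0.4, 0.9, 0, 0], [0.8, 0.4, 0.9, 0, 0], [0.8, 0, 0, 0, 0]]])

```text
clock: 23.12
position: [553.1, -131.8, 153.2]
orientation: [0.709, 0.705, 0.001, -0.001]
contact_force: [-0.6, -0.5, -1.6]
grip_width: 0.389
gripper_force: 41.3
```

carry_out(series=[[[0.8, 0, 0.8, 0, 0], [0.8, 0, 0.8, 0, 0], [0.8, 0, 0.8, 0, 0], [0.8, 0, 0.4, 0, 0], [0.8, 0, 0, 0, 0], [0.8, 0, 0, 0, 0]]])

```text
clock: 23.88
position: [551.4, 1.9, 153.6]
orientation: [0.712, 0.702, -0.0, 0.0]
contact_force: [-0.0, -0.3, -2.9]
grip_width: 0.389
gripper_force: 41.3
```

```bash
python3 - <<'E'
from h import *
for n in("top","side"):
    p,W=cloud(n);cv2.imwrite(f"pics/{n}5.png",p);print(n);pipes(W,p)
s=robot.read_state();print(s["position"],s["orientation"],s["grip_width"])
E
```

```text
top
pipe 40 [317. 200.] [636.3 -56.2  91.1] y [-69. -46.] x [633. 640.]
pipe 97 [317. 232.] [549.1 -60.8 204.3] y [-85. -35.] x [546. 553.]
side
pipe 49 [320. 210.] [636.3  73.   88.4] y [61. 99.] x [633. 643.]
pipe 63 [311. 215.] [547.7 -60.5 204.1] y [-85.  90.] x [544. 554.]
pipe 31 [341. 237.] [635.9 -56.   90.3] y [-71. -36.] x [631. 644.]
[551.44928891   1.71226854 153.50802178] [ 7.12340749e-01  7.01833716e-01 -7.39785569e-05  2.95765217e-04] 0.38470118713809737
```

carry_out(series=[[[0.8, 0.03, 0.37, 0, 0], [0.8, 0, 0, -0.6, 0], [0.8, 0, 0, -0.6, 0], [0.8, 0, 0, -0.5, 0], [0.8, 0, 0, 0, 0], [0.8, 0, 0, 0, 0]]])

```text
clock: 24.72
position: [553.4, 22.0, 68.9]
orientation: [0.712, 0.703, 0.0, 0.0]
contact_force: [0.2, -0.1, -2.1]
grip_width: 0.385
gripper_force: 41.3
```

carry_out(series=[[[0.8, 0, -0.03, -0.2, 0], [0.8, 0, 0, -0.2, 0], [0.8, 0, 0, 0, 0], [0.8, 0, 0, 0, 0]]])

```text
clock: 25.22
position: [553.0, 20.2, 48.2]
orientation: [0.712, 0.702, -0.0, -0.0]
contact_force: [0.0, -0.5, -2.1]
grip_width: 0.391
gripper_force: 41.3
```

carry_out(series=[[[0.8, 0, 0, -0.1, 0], [0.8, 0, 0, -0.1, 0], [0.8, 0, 0, -0.04, 0], [0.8, 0, 0, 0, 0]]])

```text
clock: 25.72
position: [553.9, 19.5, 38.0]
orientation: [0.712, 0.702, 0.001, 0.001]
contact_force: [-3.7, -1.7, 24.7]
grip_width: 0.388
gripper_force: 44.8
```

carry_out(series=[[[0.8, 0, 0, 0.03, 0], [0.35, 0, 0, 0, 0], [0.35, 0, 0, 0, 0], [0.35, 0, 0, 0, 0], [0.35, 0, 0, 0.4, 0], [0.35, 0, 0, 0.8, 0], [0.35, 0, 0, 1, 0], [0.35, 0, 0, 1, 0], [0.35, 0, 0, 1, 0], [0.35, 0, 0, 1, 0]]])

```text
clock: 26.98
position: [552.6, 20.4, 299.2]
orientation: [0.712, 0.703, -0.0, -0.0]
contact_force: [1.2, 1.4, 0.5]
grip_width: 0.649
gripper_force: 0.0
```

carry_out(series=[[[0.35, 0.05, 0.8, 0.5, 0], [0.35, 0, 0.9, 0, 0], [0.35, 0, 0.9, 0, 0], [0.35, 0, 0.7, 0, 0], [0.35, 0, 0, 0, 0], [0.35, 0, 0, 0, 0]]])

```text
clock: 27.72
position: [555.3, 184.6, 322.5]
orientation: [0.712, 0.702, -0.0, 0.0]
contact_force: [-0.0, -0.0, -0.3]
grip_width: 0.652
gripper_force: 0.0
```

```bash
cat >> h.py <<'E'
def lanes(W,p):
    for x in(467.5,552.8,637.8):
        m=box(W,[x-25,-20,25],[x+25,60,80])&(p.min(-1)>120)
        if m.sum()>60: print("block",x,m.sum(),np.nanmedian(W[m],0).round(1),[np.round(a,1) for a in rect(m,W)])
E
python3 - <<'E'
from h import *
for n in("top","side"):
    p,W=cloud(n);cv2.imwrite(f"pics/{n}6.png",p);print(n);pipes(W,p,hi=[740,130,120]);lanes(W,p)
    for x in(470,555,639): q=W[box(W,[x-20,150,200],[x+20,215,285])];print(n,"knob",x,len(q),np.percentile(q[:,2],[50,90,99]).round(1) if len(q) else 0)
s=robot.read_state();print(s["position"],s["orientation"],s["grip_width"])
E
```

```text
top
pipe 79 [259. 198.] [638.5  82.5  89. ] y [ 60. 104.] x [635. 644.]
pipe 77 [312. 200.] [636.4 -45.6  90.4] y [-67. -24.] x [633. 640.]
pipe 82 [258. 234.] [553.2  81.3  89.5] y [ 61. 105.] x [550. 558.]
pipe 74 [311. 235.] [552.  -44.4  89.4] y [-68. -25.] x [549. 557.]
block 552.8 342 [552.5  17.8  56.4] [array([552.9,  18.8]), array([32.3, 60.2]), np.float64(0.6)]
block 637.8 335 [638.2  17.8  64.6] [array([638. ,  18.5]), array([59.7, 34.8]), np.float64(88.0)]
top knob 470 196 [269.2 273.1 275. ]
top knob 555 188 [259.6 263.3 265.3]
top knob 639 208 [274.  278.  280.3]
side
pipe 50 [320. 211.] [636.5  72.7  88.6] y [59. 97.] x [633. 644.]
pipe 60 [292. 218.] [552.   72.   87.1] y [ 61. 101.] x [548. 560.]
pipe 32 [341. 237.] [636.2 -54.1  89.7] y [-67. -33.] x [631. 645.]
pipe 39 [311. 245.] [551.  -53.8  89.5] y [-67. -32.] x [547. 560.]
block 552.8 195 [547.4  19.5  56. ] [array([551.5,  23.6]), array([69.2, 35.5]), np.float64(89.5)]
block 637.8 202 [633.   18.7  64. ] [array([637.1,  23.3]), array([71. , 35.6]), np.float64(89.5)]
side knob 470 210 [252.9 270.9 272.5]
side knob 555 185 [245.7 261.6 264.2]
side knob 639 194 [256.4 276.5 279.4]
[555.54422542 183.97244134 322.80772471] [ 7.12232720e-01  7.01943394e-01 -1.27609146e-04  9.09475237e-05] 0.6540602927136016
```

View pics/side6.png

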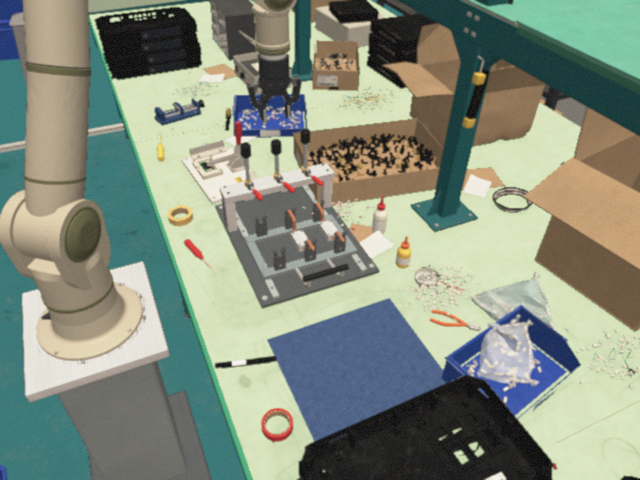

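The side view shows the mat empty and both coolers hanging in lanes 2 and 3, with block tops at 56 and 64 mm as expected. Next I'll re-raise probes 2 and 1.

carry_out(series=[[[0.35, -0.01, 0.05, -0.8, 0], [0.35, 0, 0, -0.85, 0], [0.35, 0, 0, 0, 0], [0.7, 0, 0, 0, 0], [0.7, 0, 0, 0, 0], [0.7, 0, 0, 0, 0], [0.7, 0, 0, 0.2, 0], [0.7, 0, 0, 0.1, 0], [0.7, 0, 0, 0.06, 0], [0.7, 0, 0, 0, 0]]], newtons=20)

```text
clock: 29.08
position: [555.1, 187.4, 257.5]
orientation: [0.712, 0.702, -0.0, 0.001]
contact_force: [4.4, -3.7, -14.2]
grip_width: 0.318
gripper_force: 23.1
```

carry_out(series=[[[0.7, 0, 0, 0.04, 0], [0.7, 0, 0, 0, 0], [0.35, 0, 0, 0, 0], [0.35, 0, 0, 0, 0], [0.35, 0, 0, 0.8, 0], [0.35, 0, 0, 0.6, 0], [0.35, -0.85, 0, 0, 0], [0.35, -0.85, 0, 0, 0], [0.35, 0, 0, 0, 0], [0.35, 0, 0, 0, 0]]])

```text
clock: 30.32
position: [470.8, 188.4, 331.1]
orientation: [0.711, 0.703, 0.001, 0.0]
contact_force: [0.9, -0.2, 0.3]
grip_width: 0.65
gripper_force: 0.0
```

carry_out(series=[[[0.35, 0, 0, -0.8, 0], [0.35, 0, 0, -0.6, 0], [0.35, 0, 0, -0.1, 0], [0.7, 0, 0, 0, 0], [0.7, 0, 0, 0, 0], [0.7, 0, 0, 0, 0], [0.7, 0, 0, 0.1, 0], [0.7, 0, 0, 0.05, 0], [0.7, 0, 0, 0.04, 0], [0.7, 0, 0, 0, 0]]])

```text
clock: 31.58
position: [470.0, 187.8, 263.6]
orientation: [0.711, 0.703, -0.0, 0.001]
contact_force: [5.7, 1.4, -25.5]
grip_width: 0.311
gripper_force: 22.3
```

carry_out(series=[[[0.35, 0, 0, 0, 0], [0.35, 0, 0, 0, 0], [0.35, 0, 0, 0.8, 0], [0.35, 0, 0, 0.6, 0], [0.8, 0.3, -0.9, 0, 0], [1, 0.3, -0.95, 0, 0], [1, 0.3, -0.95, 0, 0], [1, 0.3, -0.95, 0, 0], [1, 0.3, -0.95, 0, 0], [1, 0.14, -0.95, 0, 0]]])

```text
clock: 32.83
position: [552.8, -96.2, 335.4]
orientation: [0.711, 0.703, 0.001, 0.0]
contact_force: [0.7, -0.0, 0.9]
grip_width: -0.003
gripper_force: 0.0
```

```bash
python3 - <<'E'
from h import *
for n in("top","side"):
    p,W=cloud(n);cv2.imwrite(f"pics/{n}7.png",p);print(n)
    for x in(470,555,639): q=W[box(W,[x-20,150,200],[x+20,215,285])];print(n,"knob",x,len(q),np.percentile(q[:,2],[50,90,99]).round(1) if len(q) else 0)
    m=box(W,[480,-175,70],[625,-130,95]);print("bar",W[m].mean(0).round(1),np.percentile(W[m],[3,97],0).round(1))
    lanes(W,p)
s=robot.read_state();print(s["position"],s["orientation"],s["grip_width"])
E
```

```text
top
top knob 470 201 [274.3 278.6 281. ]
top knob 555 203 [274.9 278.1 280.8]
top knob 639 213 [274.1 278.4 280.7]
bar [ 511.6 -148.3   82.4] [[ 491.9 -155.6   76.6]
 [ 540.1 -139.6   87.1]]
block 637.8 226 [638.6  27.8  64. ] [array([638.1,  27.3]), array([42.3, 33. ]), np.float64(86.5)]
side
side knob 470 219 [256.8 276.6 280. ]
side knob 555 207 [256.8 276.2 278.7]
side knob 639 27 [246.6 275.9 277.4]
bar [ 546.2 -150.1   81.1] [[ 490.1 -155.5   72.7]
 [ 604.8 -141.9   86.8]]
block 552.8 165 [540.8  16.9  58.2] [array([544.2,  22. ]), array([69.5, 32.3]), np.float64(89.2)]
block 637.8 201 [633.   17.3  64.1] [array([636.,  22.]), array([72.7, 33.5]), np.float64(89.1)]
[ 552.02234498 -100.74186035  335.90834323] [ 7.14231821e-01  6.99907338e-01 -6.84885976e-05  1.61862926e-03] 0.000888129304671066
```

carry_out(series=[[[1, 0, -0.9, 0, 0], [1, 0, -0.98, 0, 0], [1, 0, 0, -0.9, 0], [1, 0, 0, -1, 0], [1, 0, 0, -1, 0], [1, 0, 0, -1, 0], [1, 0, 0, -1, 0], [1, 0, 0, -0.45, 0], [1, 0, 0, 0, 0], [1, 0, 0, 0, 0]]])

```text
clock: 34.17
position: [552.8, -188.8, 68.4]
orientation: [0.712, 0.703, 0.0, 0.001]
contact_force: [0.5, -0.3, -0.1]
grip_width: -0.0
gripper_force: 0.0
```

carry_out(series=[[[1, 0, 0.2, 0, 0], [1, 0, 0.25, 0, 0], [1, 0, 0.25, 0, 0], [1, 0, 0.25, 0, 0], [1, 0, 0.25, 0, 0], [1, 0, 0.25, 0, 0], [1, 0, 0.25, 0, 0], [1, 0, 0.25, 0, 0], [1, 0, 0.25, 0, 0], [1, 0, 0.1, 0, 0]]])

```text
clock: 35.42
position: [553.2, -73.0, 67.9]
orientation: [0.711, 0.703, 0.001, 0.001]
contact_force: [3.9, -3.9, 1.5]
grip_width: -0.003
gripper_force: 2.2
```

carry_out(series=[[[1, 0, 0.2, 0, 0], [1, 0, 0.25, 0, 0], [1, 0, 0.25, 0, 0], [1, 0, 0.2, 0, 0], [1, 0, 0.15, 0, 0], [1, 0, 0.1, 0, 0], [1, 0, 0.05, 0, 0], [1, 0, 0, 0, 0]]])

```text
clock: 36.42
position: [551.9, -13.4, 67.3]
orientation: [0.712, 0.703, -0.0, -0.0]
contact_force: [0.8, -2.4, -0.1]
grip_width: -0.001
gripper_force: 1.0
```

carry_out(series=[[[1, 0, 0.1, 0, 0], [1, 0, 0.1, 0, 0], [1, 0, 0.08, 0, 0], [1, 0, 0, 0, 0]]])

```text
clock: 36.92
position: [551.7, 1.1, 67.1]
orientation: [0.711, 0.703, -0.0, -0.001]
contact_force: [0.5, -0.6, 0.8]
grip_width: -0.0
gripper_force: 0.8
```

carry_out(series=[[[1, 0, 0.06, 0, 0], [1, 0, 0.06, 0, 0], [1, 0, 0.04, 0, 0], [1, 0, 0, 0, 0]]])

```text
clock: 37.42
position: [551.7, 2.5, 67.3]
orientation: [0.713, 0.701, -0.002, 0.003]
contact_force: [0.4, -21.6, -2.5]
grip_width: 0.001
gripper_force: 10.5
```

carry_out(series=[[[1, 0, -0.2, 0, 0], [1, 0, -0.6, 0, 0], [1, 0, 0, 0.8, 0], [1, 0, 0, 1, 0], [1, 0, 0, 1, 0], [1, 0, 0, 1, 0], [1, 0, 0, 1, 0], [1, 0, 0, 0.4, 0], [1, -0.5, -0.8, 0, 0], [1, 0, 0, 0, 0]]])

```text
clock: 38.67
position: [524.6, -73.5, 327.6]
orientation: [0.713, 0.701, 0.0, -0.001]
contact_force: [0.6, 1.1, -0.7]
grip_width: 0.002
gripper_force: 0.0
```

```bash
python3 - <<'E'
from h import *
for n in("top","side"):
    p,W=cloud(n);cv2.imwrite(f"pics/{n}8.png",p);print(n)
    pipes(W,p,[430,20,75],[680,300,100])
    m=box(W,[480,-5,70],[625,40,95]);print("bar",W[m].mean(0).round(1),np.percentile(W[m],[3,97],0).round(1))
    hsv=cv2.cvtColor(p,cv2.COLOR_BGR2HSV)
    m=((hsv[...,0]<6)|(hsv[...,0]>174))&(hsv[...,1]>160)&box(W,[430,80,145],[700,170,175])
    N,L,S,C=cv2.connectedComponentsWithStats(m.astype(np.uint8))
    for i in range(1,N):
        if S[i,4]>15: print("red",C[i].round(),[np.round(a,1) for a in rect(L==i,W)])
cv2.imwrite("pics/c8.png",cv2.resize(p[130:290,210:400],None,fx=3.5,fy=3.5,interpolation=2))
s=robot.read_state();print(s["position"],s["orientation"],s["contact_force"])
E
```

```text
top
pipe 76 [188. 196.] [640.9 249.4  89.5] y [230. 273.] x [637. 644.]
pipe 73 [242. 198.] [638.7 121.7  89.5] y [102. 142.] x [636. 644.]
pipe 60 [186. 232.] [555.3 251.8  89.8] y [231. 273.] x [551. 558.]
pipe 70 [241. 234.] [553.  121.7  90.8] y [100. 144.] x [550. 557.]<stdin>:5: RuntimeWarning: Mean of empty slice.
  ret = um.true_divide(
Traceback (most recent call last):
IndexError: index -1 is out of bounds for axis 0 with size 0
```

carry_out(series=[[[1, 0.45, 0.85, 0, 0], [1, 0.45, 0.9, 0, 0], [1, 0.45, 0.9, 0, 0], [1, 0.45, 0.9, 0, 0], [1, 0.45, 0.9, 0, 0], [1, 0.05, 0.7, 0, 0], [1, 0, 0, -0.3, 0], [1, 0, 0, -0.3, 0], [1, 0, 0, 0, 0], [1, 0, 0, 0, 0]]])

```text
clock: 39.98
position: [642.1, 184.8, 297.6]
orientation: [0.712, 0.702, 0.0, 0.0]
contact_force: [0.5, -0.5, -0.1]
grip_width: 0.0
gripper_force: 0.0
```

carry_out(series=[[[1, -0.05, 0.02, -0.2, 0], [1, 0, 0, -0.2, 0], [1, 0, 0, -0.15, 0], [1, 0, 0, -0.15, 0], [1, 0, 0, -0.15, 0], [1, 0, 0, -0.15, 0], [1, 0, 0, -0.15, 0], [1, 0, 0, 0, 0]]])

```text
clock: 40.98
position: [639.5, 186.8, 239.0]
orientation: [0.712, 0.703, -0.0, 0.0]
contact_force: [0.3, 0.5, -0.3]
grip_width: 0.003
gripper_force: 0.0
```

carry_out(series=[[[1, 0, 0, -0.05, 0], [1, 0, 0, -0.05, 0], [1, 0, 0, -0.03, 0]]])

```text
clock: 41.35
position: [639.9, 186.7, 233.4]
orientation: [0.712, 0.703, 0.0, 0.0]
contact_force: [2.0, -0.4, 1.9]
grip_width: -0.002
gripper_force: 0.9
```

```bash
python3 - <<'E'
from h import *
p,W=cloud("side");cv2.imwrite("pics/c9.png",cv2.resize(p[120:280,210:400],None,fx=3.5,fy=3.5,interpolation=2))
print(robot.read_state()["contact_force"],robot.read_state()["position"])
E
```

```text
[ 0.57755564 -0.33569891  1.33143237] [639.87447907 186.7395672  233.2319567 ]
```

View pics/c9.png

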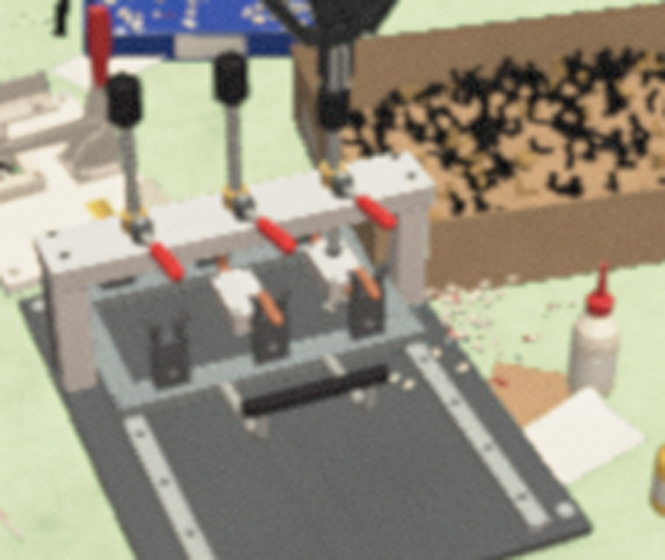

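The crop shows the shut fingers on knob 3 at (333,100) and the rod almost down on cooler1's block at (335,250). The carriage is home.

carry_out(series=[[[1, 0, 0, -0.03, 0], [1, 0, 0, -0.03, 0], [1, 0, 0, 0, 0]]])

```text
clock: 41.78
position: [639.5, 186.8, 230.1]
orientation: [0.712, 0.703, -0.0, -0.0]
contact_force: [1.6, -0.1, 1.0]
grip_width: 0.001
gripper_force: 0.5
```

carry_out(series=[[[1, 0, 0, -0.02, 0], [1, 0, 0, -0.02, 0], [1, 0, 0, 0, 0]]])

```text
clock: 42.15
position: [639.4, 186.8, 228.1]
orientation: [0.712, 0.703, -0.0, -0.0]
contact_force: [0.2, -0.6, 1.3]
grip_width: -0.003
gripper_force: 0.5
```

carry_out(series=[[[1, 0, 0, -0.02, 0], [1, 0, 0, 0, 0]]])

```text
clock: 42.4
position: [639.5, 186.8, 227.9]
orientation: [0.712, 0.703, 0.0, -0.0]
contact_force: [-1.5, -0.8, 7.6]
grip_width: -0.0
gripper_force: 3.8
```

carry_out(series=[[[1, 0, 0, -0.02, 0], [1, 0, 0, 0, 0]]])

```text
clock: 42.65
position: [639.5, 186.8, 227.7]
orientation: [0.712, 0.703, 0.001, -0.0]
contact_force: [-4.6, -0.6, 13.6]
grip_width: -0.005
gripper_force: 7.3
```

carry_out(series=[[[1, 0, 0, 0.7, 0], [1, 0, 0, 0.9, 0], [1, -0.85, 0, 0, 0], [1, -0.85, 0, 0, 0], [1, 0, 0, 0, 0], [1, 0, 0, -0.2, 0], [1, 0, 0, -0.3, 0], [1, 0, 0, -0.2, 0], [1, 0, 0, -0.2, 0], [1, 0, 0, 0, 0]]])

```text
clock: 43.9
position: [554.3, 186.5, 260.2]
orientation: [0.712, 0.702, -0.001, -0.0]
contact_force: [-0.4, -0.3, 0.1]
grip_width: -0.004
gripper_force: 0.0
```

Expected contact is at a TCP height of about 220.

carry_out(series=[[[1, 0, 0, -0.15, 0], [1, 0, 0, -0.15, 0], [1, 0, 0, -0.15, 0], [1, 0, 0, -0.12, 0], [1, 0, 0, -0.08, 0], [1, 0, 0, -0.04, 0], [1, 0, 0, 0, 0]]])

```text
clock: 44.78
position: [554.1, 187.0, 226.5]
orientation: [0.712, 0.703, -0.0, -0.0]
contact_force: [0.2, -0.6, 0.2]
grip_width: -0.001
gripper_force: 0.0
```

carry_out(series=[[[1, 0, 0, -0.03, 0], [1, 0, 0, -0.02, 0], [1, 0, 0, 0, 0]]])

```text
clock: 45.15
position: [554.4, 186.9, 224.1]
orientation: [0.712, 0.703, -0.0, -0.0]
contact_force: [0.9, -0.0, 0.1]
grip_width: 0.002
gripper_force: 0.0
```

carry_out(series=[[[1, 0, 0, -0.03, 0], [1, 0, 0, -0.02, 0], [1, 0, 0, 0, 0]]])

```text
clock: 45.52
position: [554.6, 186.8, 221.7]
orientation: [0.712, 0.703, -0.0, 0.0]
contact_force: [0.1, -0.2, -0.3]
grip_width: 0.004
gripper_force: 0.0
```

carry_out(series=[[[1, 0, 0, -0.02, 0], [1, 0, 0, -0.02, 0], [1, 0, 0, 0, 0]]])

```text
clock: 45.9
position: [554.6, 186.8, 219.9]
orientation: [0.712, 0.703, 0.0, -0.0]
contact_force: [-0.8, 0.1, 5.2]
grip_width: -0.002
gripper_force: 2.1
```

carry_out(series=[[[1, 0, 0, -0.02, 0], [1, 0, 0, 0, 0]]])

```text
clock: 46.15
position: [554.7, 186.7, 219.7]
orientation: [0.712, 0.703, 0.0, -0.0]
contact_force: [-3.6, 1.2, 12.5]
grip_width: -0.0
gripper_force: 6.7
```

Both probes rest on their blocks. Next is lever 3: I'll come down on its −x side and sweep it toward +x.

carry_out(series=[[[1, 0, 0, 0.7, 0], [1, 0, 0, 0.8, 0], [1, 0.5, -0.8, 0, 0], [1, 0.6, -0.88, 0, 0], [1, 0, 0, 0, 0], [1, 0, 0, -0.9, 0], [1, 0, 0, -1, 0], [1, 0, 0, -0.95, 0], [1, 0, 0, -0.1, 0], [1, 0, 0, 0, 0]]])

```text
clock: 47.4
position: [610.0, 102.8, 147.1]
orientation: [0.712, 0.703, 0.0, 0.0]
contact_force: [-0.3, 0.4, -0.1]
grip_width: -0.001
gripper_force: 0.0
```

```bash
cat >> h.py <<'E'
def levers(n="side"):
    p,W=cloud(n);hsv=cv2.cvtColor(p,cv2.COLOR_BGR2HSV)
    m=((hsv[...,0]<6)|(hsv[...,0]>174))&(hsv[...,1]>150)&box(W,[430,70,140],[720,180,180])
    N,L,S,C=cv2.connectedComponentsWithStats(m.astype(np.uint8))
    for i in range(1,N):
        if S[i,4]>10:
            P=W[L==i];c=P.mean(0);print("red",n,S[i,4],c.round(1),[round(float(np.arctan2(c[0]-x,168-c[1])),2) for x in(469.3,554.3,639.2)])
    for x in(470,555,639): q=W[box(W,[x-20,150,180],[x+20,215,285])];print("knob",x,len(q),np.percentile(q[:,2],[50,90]).round(1) if len(q) else 0)
    return p,W
E
python3 - <<'E'
from h import *
for n in("top","side"): levers(n)
E
```

```text
red top 32 [559.8 136.2 157.6] [1.23, 0.17, -1.19]
red top 119 [473.  121.4 158.2] [0.08, -1.05, -1.3]
knob 470 177 [273.7 278.4]
knob 555 0 0
knob 639 0 0
red side 38 [644.2 115.2 158.4] [1.28, 1.04, 0.1]
red side 42 [560.  117.4 158.9] [1.06, 0.11, -1.0]
red side 38 [471.  117.1 158.9] [0.03, -1.02, -1.28]
knob 470 243 [254.6 276.4]
knob 555 154 [207.2 220.6]
knob 639 0 0
```

carry_out(series=[[[1, 0.1, -0.04, -0.06, 0], [1, 0.15, 0, 0, 0], [1, 0.15, 0, 0, 0], [1, 0.15, 0, 0, 0], [1, 0.15, 0.02, 0, 0], [1, 0.15, 0.03, 0, 0], [1, 0.15, 0.05, 0, 0], [1, 0.15, 0.06, 0, 0], [1, 0.1, 0.04, 0, 0], [1, 0, 0, 0, 0]]])

```text
clock: 48.75
position: [672.8, 110.7, 143.3]
orientation: [0.712, 0.703, 0.0, 0.001]
contact_force: [-0.2, -0.3, -0.1]
grip_width: -0.002
gripper_force: 0.2
```

```bash
python3 - <<'E'
from h import *
for n in("top","side"): levers(n)
E
```

```text
red top 111 [562.2 120.8 158.7] [1.1, 0.17, -1.02]
red top 119 [473.1 121.4 157.8] [0.08, -1.05, -1.3]
knob 470 213 [274.1 277.8]
knob 555 179 [218.  222.2]
knob 639 0 0
red side 15 [662.  139.1 158. ] [1.42, 1.31, 0.67]
red side 42 [560.2 118.1 158.3] [1.07, 0.12, -1.01]
red side 37 [471.2 118.9 158.5] [0.04, -1.04, -1.29]
knob 470 242 [254.2 276.6]
knob 555 153 [208.5 220.7]
knob 639 141 [217.4 228.6]
```

Probe 3's lever is at about 0.7 rad, so I'll keep sweeping until the stop pushes back.

carry_out(series=[[[1, 0.1, 0.05, 0, 0], [1, 0.1, 0.08, 0, 0], [1, 0.06, 0.08, 0, 0], [1, 0, 0, 0, 0]]])

```text
clock: 49.35
position: [685.5, 121.9, 143.2]
orientation: [0.711, 0.703, 0.0, 0.0]
contact_force: [-0.8, 0.1, 0.1]
grip_width: -0.002
gripper_force: 0.3
```

carry_out(series=[[[1, 0.04, 0.06, 0, 0], [1, 0.03, 0.05, 0, 0], [1, 0, 0, 0, 0]]])

```text
clock: 49.72
position: [686.4, 123.0, 143.0]
orientation: [0.713, 0.702, -0.003, -0.0]
contact_force: [-8.8, -10.3, 3.8]
grip_width: 0.007
gripper_force: 6.6
```

carry_out(series=[[[1, -0.1, -0.2, 0, 0], [1, -0.1, -0.3, 0, 0], [1, 0, 0, 0.8, 0], [1, 0, 0, 1, 0], [1, 0, -0.5, 0.6, 0], [1, -0.8, -0.5, 0, 0], [1, -0.8, -0.5, 0, 0], [1, 0, 0, 0, 0]]])

```text
clock: 50.72
position: [596.0, 24.0, 264.1]
orientation: [0.713, 0.701, 0.0, -0.0]
contact_force: [0.2, 0.3, 0.7]
grip_width: 0.003
gripper_force: 0.0
```

```bash
python3 - <<'E'
from h import *
for n in("top","side"): p,W=levers(n)
print(robot.read_state()["position"])
E
```

```text
red top 22 [473.1 103.1 159.6] [0.06, -0.9, -1.2]
knob 470 0 0
knob 555 0 0
knob 639 87 [227.2 230.7]
red side 46 [681.4 142.4 157.2] [1.45, 1.37, 1.03]
red side 41 [560.3 118.1 158.4] [1.07, 0.12, -1.01]
red side 38 [470.9 116.8 159.1] [0.03, -1.02, -1.28]
knob 470 241 [253.7 276.5]
knob 555 154 [207.6 220.7]
knob 639 65 [204.4 229.6]
[598.9488587   26.78590441 263.87113406]
```

carry_out(series=[[[1, -0.7, 0, 0, 0], [1, -0.78, 0.3, 0, 0], [1, 0, 0.6, 0, 0], [1, 0, 0.58, 0, 0], [1, 0, 0, -0.8, 0], [1, 0, 0, -0.9, 0], [1, 0, 0, -0.6, 0], [1, 0, 0, -0.1, 0], [1, 0, 0, 0, 0]]])

```text
clock: 51.95
position: [525.4, 100.9, 143.6]
orientation: [0.712, 0.703, 0.0, 0.0]
contact_force: [-0.3, -0.7, 1.4]
grip_width: 0.001
gripper_force: 0.0
```

carry_out(series=[[[1, 0.12, 0, 0, 0], [1, 0.15, 0, 0, 0], [1, 0.15, 0, 0, 0], [1, 0.15, 0, 0, 0], [1, 0.15, 0.02, 0, 0], [1, 0.15, 0.03, 0, 0], [1, 0.15, 0.05, 0, 0], [1, 0.15, 0.06, 0, 0], [1, 0.08, 0.04, 0, 0], [1, 0, 0, 0, 0]]])

```text
clock: 53.2
position: [587.8, 110.7, 143.3]
orientation: [0.712, 0.703, 0.0, 0.001]
contact_force: [-0.3, -0.4, -0.8]
grip_width: 0.003
gripper_force: 0.3
```

carry_out(series=[[[1, 0.1, 0.05, 0, 0], [1, 0.1, 0.08, 0, 0], [1, 0.05, 0.08, 0, 0], [1, 0, 0, 0, 0]]])

```text
clock: 53.7
position: [600.1, 121.8, 143.3]
orientation: [0.711, 0.703, 0.0, 0.0]
contact_force: [-0.3, -0.9, -0.5]
grip_width: -0.004
gripper_force: 0.3
```

carry_out(series=[[[1, 0.04, 0.06, 0, 0], [1, 0.03, 0.05, 0, 0], [1, 0, 0, 0, 0]]])

```text
clock: 54.08
position: [601.5, 123.9, 143.1]
orientation: [0.712, 0.702, -0.002, 0.0]
contact_force: [-6.8, -10.2, 2.1]
grip_width: -0.001
gripper_force: 5.8
```

carry_out(series=[[[1, -0.1, -0.2, 0, 0], [1, -0.1, -0.3, 0, 0], [1, 0, 0, 0.8, 0], [1, 0, 0, 1, 0], [1, 0, -0.5, 0.8, 0], [1, -0.5, -1, 0, 0], [1, -0.5, -1, 0, 0], [1, 0, -1, 0, 0], [1, 0, -1, 0, 0], [1, 0, 0, 0, 0]]])

```text
clock: 55.32
position: [542.2, -128.1, 274.1]
orientation: [0.714, 0.7, 0.0, 0.001]
contact_force: [0.4, 0.0, 0.1]
grip_width: -0.002
gripper_force: 0.0
```

```bash
python3 - <<'E'
from h import *
for n in("top","side"):
    p,W=levers(n);pipes(W,p,[430,20,75],[680,300,100])
    cv2.imwrite(f"pics/{n}9.png",p)
cv2.imwrite("pics/c10.png",cv2.resize(p[120:280,210:400],None,fx=3.5,fy=3.5,interpolation=2))
print(robot.read_state()["position"])
E
```

```text
red top 106 [682.6 143.1 157.8] [1.45, 1.38, 1.05]
red top 110 [598.3 144.5 158.3] [1.39, 1.08, -1.05]
red top 120 [473.  121.5 158.2] [0.08, -1.05, -1.3]
knob 470 215 [274.2 278.4]
knob 555 178 [217.8 222.1]
knob 639 184 [226.1 229.7]
pipe 76 [188. 197.] [641.  249.4  89.4] y [230. 274.] x [637. 645.]
pipe 73 [241. 198.] [638.4 122.6  89.8] y [102. 142.] x [636. 643.]
pipe 65 [186. 232.] [555.5 250.4  89.3] y [232. 273.] x [551. 558.]
pipe 72 [241. 234.] [553.2 121.7  90.1] y [100. 143.] x [550. 557.]
red side 15 [583.7 150.7 156.9] [1.42, 1.04, -1.27]
red side 38 [470.9 116.8 159.1] [0.03, -1.02, -1.28]
knob 470 241 [253.7 276.5]
knob 555 153 [208.1 221.1]
knob 639 43 [215.7 228.3]
pipe 30 [287. 208.] [552.8 113.4  89.8] y [103. 134.] x [549. 560.]
[ 542.83043539 -123.75059367  273.36863514]
```

View pics/c10.png

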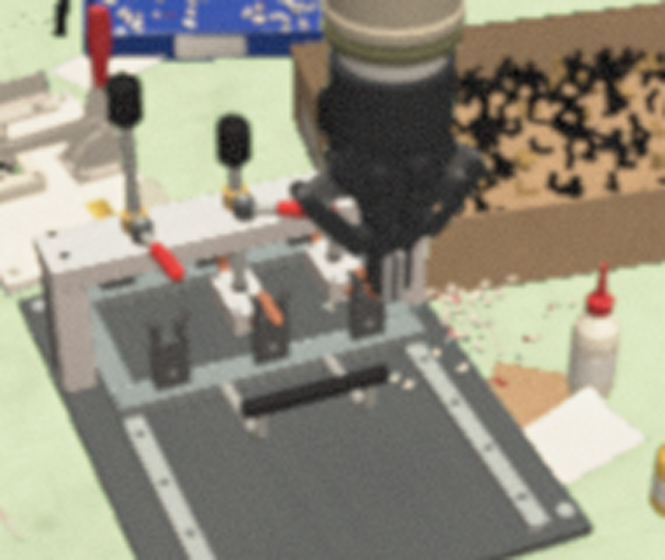

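The crop shows both rods standing on their blocks, levers 2 and 3 swung to about 1.05 rad, the carriage home and the arm clear. Handing in.

```bash
python3 -c "
from plant import robot
print(robot.sign_off())"
```

```text
the job is handed in; nothing more can be done
None
```

The job is handed in after about 55 s: cooler2 hangs in lane 2 and cooler1 in lane 3 (cooler3 was absent), the carriage is home, and probes 2 and 3 rest on the blocks with their levers locked at about 1.05 rad; no verdict came back.

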